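Hang the S-hook and the caddy on the drying rail

ROBOT

A 6-joint arm with a two-finger parallel gripper is mounted at the origin on a cart in front of the work surface, level with it; the furniture and walls round the work are solid. World frame = base frame: x ahead of the robot, y to its left, z up, the work surface at z = 0. Lengths are in mm, angles in rad, forces in N, time in s.
With the tool pointing down it reaches from about 350 to 925 mm from the base axis. Payload 6.4 kg.
Tool frame: the origin (TCP) lies at the very end of the fingers, on their centre line; the grasp point (between the pads) lies 19 mm behind it (hold_point_z is the distance from the TCP to the grasp point, in mm); z points along the fingers, y is the line along which they close (so a half turn about z gives the same grasp; the last joint's range is limited). The gripper opens to 85 mm and grips with 20 to 120 N. Pads are 22 mm wide; open, the fingers measure 114 mm over their backs; the gripper's body (76 mm by 85 mm) begins 54 mm behind the grasp point. The pads swing forward as they close: fully open they stand 13 mm farther back than shut.
Start: joints at [0.967, 0.245, 1.558, -0, 1.339, -0.174], TCP at [270.847, 590.894, 231.29] pointing down, gripper open.
Joint ranges: [-3.13, 3.13], [-1.02, 2.26], [0.13, 2.54], [-0.95, 4.09], [0.21, 2.88], [-2.74, 2.74]. Speed limits (rad/s): [2.57, 2.57, 3.14, 3.14, 3.14, 3.14].

INTERFACE

Orientations are given as a rotation vector (axis times angle).
In Python, from plant import * gives the robot as it stands. Calls block until the motion is done:
- move_ptp(position, orientation): joint-space move of the TCP to a pose.
- servo_line(position, ori=None, speed=150, until_force=None): straight line of the TCP; ori=None keeps the orientation; speed is the mean speed in mm/s. With until_force (N) it stops when the force on the tool has changed by that much, and returns True; else False.
- movej(angles): joint-space move.
- command_gripper(opening): finger opening in mm; the grip force is fixed at half the most; returns when the fingers have stopped.
- sleep(seconds).
- ik(position, orientation): joint angles nearest the present ones, or None.
- observe(): the state.
- capture(name): name is "scene" or "side" or "wrist"; returns (picture, depth): 480x640x3 uint8, red, green, blue; 480x640 float32, mm along the optical axis (not along the pixel's ray), 0 where there is no reading.
- camera_info(name): a dict with "K" (3x3 intrinsics, pixels), "R" (3x3) and "t" (3): a world point X has camera coordinates R X + t; the wrist camera has in their place "hand_eye" (4x4, takes a point from camera to tool coordinates, whose origin is the TCP and whose axes are the flange's). Camera axes: x right, y down, z forward; pixel columns grow to the right and rows downward; lengths in mm; the calibration is good to about 2 mm. A picture is of the moment at which its call begins: read the wrist's pose just before it. camera_info takes no time and is no camera call.
A pose or a line that the arm cannot do raises IKError and nothing moves.
- finish_job(): hands the job in; it is judged then, once.
Trained networks look in the newest picture that a camera, given by its name, has taken for a name from the list of things; names that differ only in an ending like _2 or _b are one class to them, and where a whole thing is asked for, a point or a joint stands for the part that bears it (a point fixed in the world has none). Each returns a list of dicts, best first, with "conf" (0 to 1); they miss things now and then, are a little off and sometimes report something else, mostly with a low value. They report only what shows in the picture. A call takes as long as a camera call. They do not tell look-alikes from the thing itself.
- trace(query, camera): "pixels" (480x640 bool, what is visible of it).
- tip_of(query, camera): "at" ([x, y, z] in mm, in world coordinates, good to about 4 mm: a listed point, or the origin of a listed thing).
The state is a dict: "t": time; "q": joint angles; "joint_vel": joint speeds; "joint_torque": joint torques, N m; "eef_pos": TCP position; "orientation": TCP orientation; "wrist_force": force on the tool from outside, world axes, zero at the start; "torque": the same for the moment, N m; "finger_gap": finger opening in mm; "gripper_force": force on a finger pad.
Only numpy, scipy, OpenCV 4.12 (cv2) and the standard library are available. Lean on these libraries where they do the work, as an engineer would, in place of code of your own. Each camera call takes 0.05 s, during which the arm holds its last target. There are 200 camera calls.

TASK

Take the steel S-hook out of its parking block by its top tab, hook its upper curl over the right half of the rail, and slide it left along the rail until it is felt to butt against the stop collar; keep it pressed there lightly for a moment (a few newtons, never more than ten). Then let go of it, pick up the white caddy by its front fin and hang its wire bail in the hook's lower curl, so that the caddy hangs free and still with the hook still up against the collar. Work gently and leave the tape roll, the note pad and the USB stick where they are.

Things in the scene. Friction and masses are not known exactly. Their poses are not given: they have to be found in the camera images.
- rail_mid (a point): Middle of the axis of a fixed level round steel rail, 14 mm in diameter, 360 mm long, 240 mm above the bench, on a thin post with a 22 mm square clamp at each end. x points across the rail (away from the robot when square to it), y along the rail to the robot's left, z up.
- stand: The fixed rail stand; origin on the bench under rail_mid, same axes. A steel stop collar (28 mm in diameter, 12 mm wide) is clamped on the rail's left part, its middle anywhere from 30 to 95 mm from rail_mid along +y; its position is not given: see or feel for it. Its face stands 7 mm proud of the rail all round. It does not give.
- hook: The loose S-hook of flat steel bar (5 mm thick, 10 mm wide along its y), bent in its x-z plane, about 0.1 kg; origin at hook_top, z up. At the start it stands upright, its lower curl in a 28 mm deep pocket of a fixed grey block (70 x 50 mm, 38 mm high) to the robot's right; lift it 30 mm or more to take it out.
- hook_grip (a point): Where to grasp the S-hook: centre of its steel top tab, 24 mm (x) by 10 mm (y) by 42 mm high, which begins 13 mm above hook_top (this point is 34 mm above hook_top).
- hook_top (a point): Centre of the upper curl (inner radius 10 mm, opens down). Back tip at x +18, lowest metal z -20 mm; front leg at x -12.5 runs down to z -42, crosses to x +12.5 at z -66 and goes on down. So the rail enters from the +x side, under the back tip, its axis about 30 mm below this point; then lower the hook till it bears: this point is then 3 mm below the rail's axis.
- hook_low (a point): Centre of the S-hook's lower curl (inner radius 10 mm, opens up), 105 mm below hook_top. Its free tip is on the -x side: x -18 mm, highest metal 20 mm above this point; the long leg is at x +12.5 mm. A bail enters from the -x side over the tip, about 28 mm above this point, and is lowered till it bears, its axis 7 mm below this point.
- caddy: The loose white plastic caddy, an open bin 70 mm (x) by 90 mm (y) by 45 mm high, about 0.15 kg, with a fin in front (-x side) and a rigid upright wire bail across it; origin at the centre of its underside, x from fin to back, z up.
- caddy_grip (a point): Where to grasp the caddy: centre of the free part of its front fin, 25 mm (x) by 10 mm (y); the fin's top is 18 mm above this point. It lies 60.5 mm in front of the bin's centre, 68 mm above its underside. Tilt the gripper back (its body toward -x) by some 15 to 30 degrees so that it clears the rail.
- caddy_bail (a point): Middle of the top of the caddy's rigid wire bail (wire 6 mm in diameter), along the caddy's y, straight for 30 mm to either side; 100 mm above the caddy's underside, 53 mm behind and 32 mm above caddy_grip.
- tape_roll: Bystander: green roll of tape, 78 mm in diameter, 19 mm high, flat on the bench; origin at the centre of its underside.
- note_pad: Bystander: yellow pad of notes, 78 x 77 x 13 mm, flat on the bench; origin at the centre of its underside.
- usb_stick: Bystander: black USB stick, 17 x 58 x 8 mm; origin at the centre of its underside.
There are look-alikes about, which are no part of the job. There is more than one size of the hook; the job needs the larger.

How it is judged (in metres and radians):
On the way, in this order (a step that is already met when the one before it is completed fails the run):
1. the S-hook's upper curl is over the right half of the rail and bears on it (x of hook_top in the frame of rail_mid between -0.007 and 0.007 m and z of hook_top in the frame of rail_mid between -0.008 and 0.003 m and y of hook_top in the frame of rail_mid below 0.01 m and contact force between hook and stand above 0.2 N), for 0.1 s.
2. the hook, on the rail, is pressed against the right face of the collar with more than 2 N for 0.2 s (contact force between hook and collar_c0 above 2 N and z of hook_top in the frame of rail_mid between -0.008 and 0.003 m), for 0.2 s.
At the end, for the whole second after the job is handed in: Hook on the rail, its middle within 18 mm of the collar's middle; the bail in the bottom of the lower curl, within 30 mm of the bail's middle; the caddy clear of the bench, at most 0.35 rad off upright, free and still (under 0.05 m/s and 0.6 rad/s) (x of hook_top in the frame of rail_mid between -0.008 and 0.008 m and z of hook_top in the frame of rail_mid between -0.008 and 0.003 m and distance between hook_top and collar_c0 below 0.018 m and distance between caddy_bail and hook_low below 0.032 m and x of caddy_bail in the frame of hook_low between -0.01 and 0.01 m and z of caddy_bail in the frame of hook_low between -0.013 and 0.002 m and height (world z) of caddy above 0.01 m and angle between caddy's own z axis and vertical below 0.35 rad and contact force between caddy and hook above 0.5 N and linear speed of caddy below 0.05 m/s and angular speed of caddy below 0.6 rad/s); the robot touches nothing.
It fails at once if the hook is pushed against the collar or pressed on the rail with more than 20 N (contact force between hook and stand above 20 N).
It fails at once if the caddy is pressed on the hook with more than 20 N (contact force between caddy and hook above 20 N).
It fails at once if the tape roll is moved more than 30 mm (distance of tape_roll from where it was at the start of the episode above 0.03 m).
It fails at once if the note pad is moved more than 30 mm (distance of note_pad from where it was at the start of the episode above 0.03 m).
It fails at once if the USB stick is moved more than 30 mm (distance of usb_stick from where it was at the start of the episode above 0.03 m).
It also fails if it takes over 72 s, if anything falls off the work surface, if the arm or the gripper's body presses on something with over 40 N, if the wrist force passes 120 N, or if a joint passes its speed limit or range.

## Working session

There is one attempt and no reset: what is moved stays moved. The work goes in short steps, each a Python script; the robot and the scene stay as the last script left them, time stands still between calls to the robot, and variables do not carry over. Pictures are saved under pics/ and viewed, at most 10 in all, crops included, and the job is handed in when it is done.

```bash
ls; mkdir -p pics; python3 - <<'E'
from plant import *
import cv2,numpy as np
a,d=capture("scene"); b,d2=capture("side")
np.savez("pics/s0.npz",a=a,d=d,b=b,d2=d2)
cv2.imwrite("pics/scene0.png",a[:,:,::-1]); cv2.imwrite("pics/side0.png",b[:,:,::-1])
for c in("scene","side"):
  for q in("rail_mid","hook","hook_grip","hook_top","hook_low","caddy","caddy_grip","caddy_bail"):
    print(c,q,[(np.round(r["at"]).tolist(),round(r["conf"],2)) for r in tip_of(q,c)])
  i=camera_info(c);print(np.round(i["K"],1).tolist(),np.round(i["R"],3).tolist(),np.round(i["t"]).tolist())
print(observe())
E
```

```text
pics
scene rail_mid [([646.0, -44.0, 243.0], 0.55)]
scene hook [([450.0, -285.0, 129.0], 0.81), ([450.0, -439.0, 6.0], 0.77), ([484.0, 113.0, 99.0], 0.53)]
scene hook_grip [([444.0, -285.0, 164.0], 0.73), ([468.0, -462.0, 5.0], 0.72), ([434.0, 117.0, 65.0], 0.5)]
scene hook_top [([447.0, -438.0, 4.0], 0.86), ([446.0, -283.0, 125.0], 0.74)]
scene hook_low [([403.0, -381.0, 1.0], 0.94), ([392.0, -1.0, 4.0], 0.74), ([447.0, -280.0, 26.0], 0.73)]
scene caddy [([495.0, 113.0, -2.0], 0.78)]
scene caddy_grip [([432.0, 117.0, 67.0], 0.78)]
scene caddy_bail [([486.0, 114.0, 98.0], 0.75)]
[[620.3, 0.0, 318.5], [0.0, 620.3, 231.1], [0.0, 0.0, 1.0]] [[0.466, -0.885, -0.002], [-0.606, -0.317, -0.73], [0.645, 0.342, -0.683]] [-322.0, 380.0, 1046.0]
side rail_mid [([642.0, -50.0, 242.0], 0.96)]
side hook [([444.0, -283.0, 131.0], 0.81), ([446.0, -441.0, 4.0], 0.59)]
side hook_grip [([460.0, -455.0, 4.0], 0.85), ([452.0, -280.0, 163.0], 0.56)]
side hook_top [([448.0, -438.0, 2.0], 0.72), ([446.0, -282.0, 128.0], 0.54)]
side hook_low [([400.0, -380.0, 2.0], 0.6)]
side caddy [([493.0, 115.0, -3.0], 0.
[... 244 characters left out ...]
3.0, 1255.0]
{'t': 0.9, 'q': array([ 9.66910685e-01,  2.45100370e-01,  1.55778499e+00, -2.71355361e-05,
        1.33870235e+00, -1.74094716e-01]), 'joint_vel': array([ 0.00020125, -0.00018973,  0.00072044,  0.00136706,  0.00091504,
        0.00012629]), 'joint_torque': array([ 1.64118404e-05, -4.29518294e+01, -3.26431346e+01, -2.03334589e-04,
        4.15217464e-04,  7.02761838e-06]), 'eef_pos': array([270.84921319, 590.89851073, 231.2980959 ]), 'orientation': array([ 6.69914668e-01,  3.06930830e+00, -8.54397244e-06]), 'wrist_force': array([ 0.01677817, -1.02123558,  0.04394932]), 'torque': array([-0.00618637, -0.0532498 ,  0.00402469]), 'gripper_force': 0.0, 'finger_gap': 85.60085028289906}
```

View pics/scene0.png

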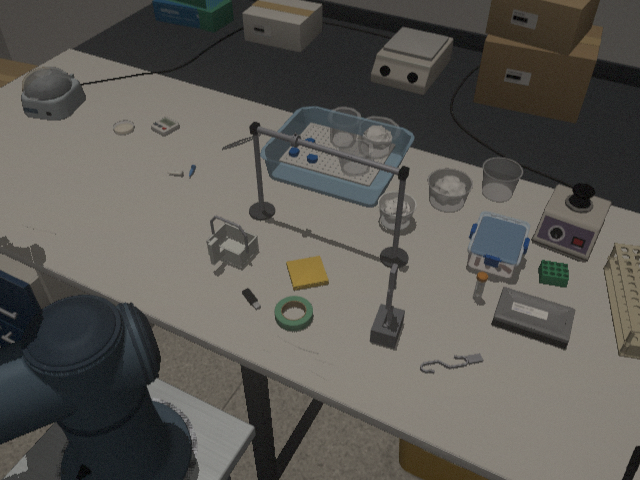

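View pics/side0.png

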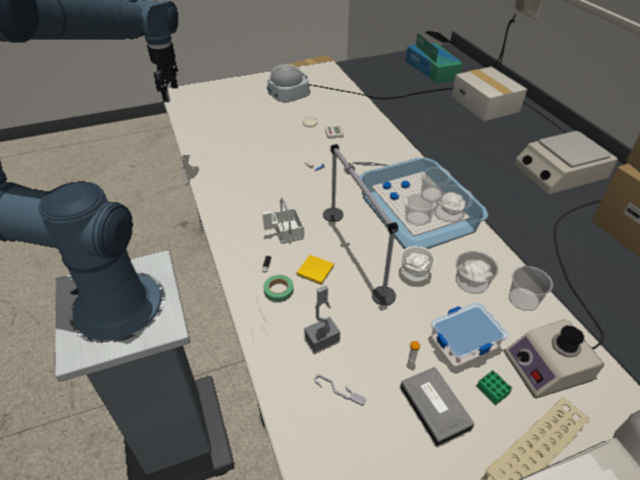

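The scene view shows two hooks: one upright in the grey block at (390,300), about 105 mm from top to low, and a smaller one lying flat at (450,362), about 73 mm. I choose the upright one. The rail runs from (257,128) to (403,173) with the collar near (296,139). The caddy is at (232,245).

```bash
cat > h.py <<'E'
import numpy as np,cv2
from scipy.spatial.transform import Rotation as Ro
from plant import *
def cloud(d,ci,m=None):
    K=ci["K"];v,u=np.nonzero((d>0)&(m if m is not None else True))
    z=d[v,u];P=np.c_[(u-K[0][2])*z/K[0][0],(v-K[1][2])*z/K[1][1],z]
    return (P-np.array(ci["t"]))@np.array(ci["R"]),u,v
E
python3 - <<'E'
from h import *
s=np.load("pics/s0.npz")
def pca(P):
    c=np.median(P,0);w,v=np.linalg.eigh(np.cov((P-c).T));return c,v[:,-1]
for n,d in(("scene","d"),("side","d2")):
    ci=camera_info(n);P,u,v=cloud(s[d],ci)
    m=(abs(P[:,2]-240)<14)&(abs(P[:,0]-645)<90)&(abs(P[:,1]+46)<220)
    R=P[m];c,ax=pca(R);ax*=np.sign(ax[1]);t=(R-c)@ax
    ins=np.linalg.norm(np.cross(R-c,ax),axis=1)<12
    print(n,"rail",m.sum(),c.round(),ax.round(3),"yaw",np.degrees(np.arctan2(-ax[0],ax[1])).round(1), (c+ax*t[ins].min()).round(),(c+ax*t[ins].max()).round())
    tt=t;b=np.arange(-200,200,6)
    for lo in b:
        k=(tt>=lo)&(tt<lo+6)
        if k.sum()>2: print(int((c[1]+ax[1]*lo)),int(k.sum()),R[k][:,2].max().round(),end=" | ")
    print()
    for nm,cx,cy,zl,zh in(("tab",448,-282,142,185),("hookbody",448,-282,60,185),("block",448,-282,30,42),("caddyrim",493,115,38,50),("bail",486,114,94,106),("fin",433,117,72,92)):
        r=65
        k=(np.hypot(P[:,0]-cx,P[:,1]-cy)<r)&(P[:,2]>zl)&(P[:,2]<zh);Q=P[k]
        if k.sum()<5: print(nm,k.sum());continue
        rect=cv2.minAreaRect(Q[:,:2].astype(np.float32))
        print(nm,k.sum(),Q.mean(0).round(1),"z",Q[:,2].min().round(),Q[:,2].max().round(),"rect",np.round(rect[0]),np.round(rect[1]),round(rect[2],1),"axis",np.degrees(np.arctan2(*pca(Q[:,:2])[1][::-1])).round(1))
a=s["a"];b=s["b"]
cr=np.hstack([cv2.resize(a[250:350,350:490],(560,400),interpolation=2),cv2.resize(b[280:350,295:337],(240,400),interpolation=2)])
cv2.imwrite("pics/hookcrop.png",cr[:,:,::-1])
E
```

```text
scene rail 1273 [635. -51. 243.] [-0.007  1.     0.001] yaw 0.4 [ 636. -225.  242.] [634. 136. 243.]
-227 33 250.0 | -221 45 252.0 | -215 42 252.0 | -209 22 248.0 | -203 19 248.0 | -197 21 247.0 | -191 20 248.0 | -185 21 246.0 | -179 18 246.0 | -173 23 247.0 | -167 20 246.0 | -161 21 245.0 | -155 19 245.0 | -149 20 246.0 | -143 19 247.0 | -137 19 248.0 | -131 20 247.0 | -125 22 247.0 | -119 17 249.0 | -113 20 247.0 | -107 18 248.0 | -101 21 247.0 | -95 16 246.0 | -89 19 246.0 | -83 17 247.0 | -77 20 245.0 | -71 18 247.0 | -65 21 247.0 | -59 20 249.0 | -53 16 247.0 | -47 19 248.0 | -41 16 246.0 | -35 18 245.0 | -29 18 249.0 | -23 18 247.0 | -17 18 246.0 | -11 19 248.0 | -5 15 246.0 | 0 20 247.0 | 6 16 246.0 | 12 20 246.0 | 18 48 253.0 | 24 38 254.0 | 30 17 252.0 | 36 15 246.0 | 42 17 247.0 | 48 18 246.0 | 54 16 247.0 | 60 16 247.0 | 66 17 247.0 | 72 17 249.0 | 78 16 248.0 | 84 17 248.0 | 90 15 246.0 | 96 16 247.0 | 102 17 246.0 | 108 16 247.0 | 114 24 251.0 | 120 48 252.0 | 126 33 253.0 | 132 8 249.0 | 
tab 154 [ 438.4 -284.3  169. ] z 143.0 185.0 rect [ 443. -283.] [28. 10.] 6.4 axis
[... 1237 characters left out ...]
 248.0 | 57 9 249.0 | 63 8 249.0 | 69 7 249.0 | 75 8 249.0 | 81 8 247.0 | 87 6 246.0 | 93 9 248.0 | 99 7 248.0 | 105 6 248.0 | 111 14 253.0 | 117 31 253.0 | 123 15 253.0 | 
tab 139 [ 443.7 -288.1  164.4] z 142.0 185.0 rect [ 445. -286.] [23. 12.] 5.2 axis 179.6
hookbody 273 [ 443.5 -287.4  136.4] z 61.0 185.0 rect [ 448. -284.] [35. 14.] 7.8 axis -176.8
block 527 [ 444.1 -287.9   37.2] z 30.0 42.0 rect [ 446. -285.] [72. 53.] 5.9 axis -179.8
caddyrim 208 [483.7 106.   43.1] z 38.0 50.0 rect [478. 111.] [102.  99.] 86.9 axis 91.7
bail 39 [484.3 105.8 100.7] z 94.0 105.0 rect [485. 107.] [71.  7.] 87.5 axis 87.4
fin 52 [435.4 112.6  82. ] z 72.0 89.0 rect [452. 115.] [77. 64.] 87.0 axis -154.3
```

View pics/hookcrop.png

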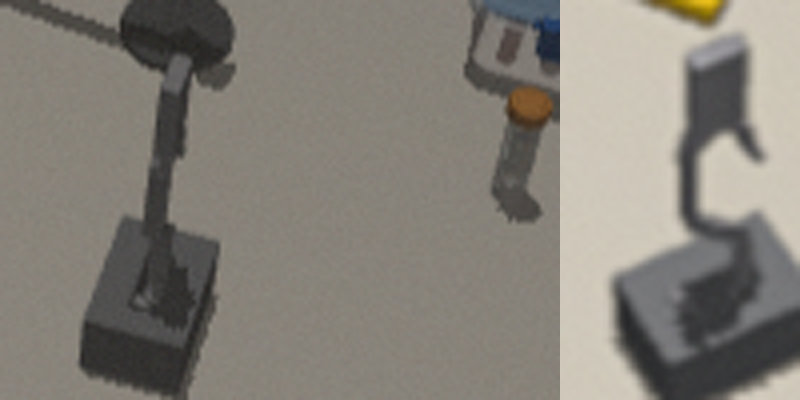

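The crop shows the tab on top at crop (180,75), with the curl opening away from the robot. It is the large hook, and its yaw is about +6°. Next: grasp it.

```bash
cat >> h.py <<'E'
def ori(yaw=0,tilt=0,flip=False):
    """tool down; tilt (deg) leans the body toward -x; fingers close along y"""
    R=Ro.from_euler('z',yaw,degrees=True)*Ro.from_euler('y',180-tilt,degrees=True)
    if flip: R=R*Ro.from_euler('z',180,degrees=True)
    return R.as_rotvec()
def st(s=""):
    o=observe();print(s,"t%.1f"%o["t"],o["eef_pos"].round(1),"F",o["wrist_force"].round(2),"gap %.1f gf %.1f"%(o["finger_gap"],o["gripper_force"]),"q",o["q"].round(2));return o
E
python3 - <<'E'
from h import *
for f in(False,True):
    for p,y,t in(((445,-284,152),6,0),((641,-120,260),0,0),((590,20,100),0,25),((433,116,50),0,25)):
        j=ik(p,ori(y,t,f)); print(f,p,None if j is None else np.round(j,2))
print((Ro.from_rotvec(ori(0,25)).as_matrix()@[0,0,1]).round(2))
E
```

```text
False (445, -284, 152) [-0.78  0.05  1.93  0.    1.16 -2.46]
False (641, -120, 260) [-0.36  0.23  1.52  0.    1.39 -1.93]
False (590, 20, 100) [-0.19  0.06  2.08  0.15  0.58 -1.87]
False (433, 116, 50) [ 0.01 -0.19  2.43 -0.01  0.46 -1.55]
True (445, -284, 152) [-0.78  0.05  1.93  0.    1.16  0.68]
True (641, -120, 260) [-0.36  0.23  1.52 -0.    1.39  1.21]
True (590, 20, 100) [-0.19  0.06  2.08  0.15  0.58  1.27]
True (433, 116, 50) [ 0.01 -0.19  2.43 -0.01  0.46  1.59]
[ 0.42  0.   -0.91]
```

```bash
python3 - <<'E'
from h import *
move_ptp((400,200,380),ori(0,0,True))
move_ptp((445,-284,260),ori(6,0,True))
servo_line((445,-284,152),speed=120); st("at")
a,d=capture("scene");w,dw=capture("wrist");
command_gripper(0); o=st("grip")
cv2.imwrite("pics/g1.png",np.hstack([a[190:350,310:450],w[::3,::3][:160]])[:,:,::-1])
servo_line((445,-284,215),speed=80); st("lift")
servo_line((445,-284,294),speed=150); st("lift")
for c in("scene","side"):
  capture(c)
  for q in("hook_top","hook_grip","hook_low"):
    print(c,q,[(np.round(r["at"]).tolist(),round(r["conf"],2)) for r in tip_of(q,c)])
E
```

```text
at t5.5 [ 445.5 -284.5  152.9] F [-0.38 -0.04  0.44] gap 85.6 gf 0.0 q [-0.78  0.05  1.93  0.    1.16  0.68]
grip t6.2 [ 445.  -283.9  152.1] F [-0.09  0.85  0.8 ] gap 9.0 gf 59.8 q [-0.78  0.05  1.93  0.    1.16  0.68]
lift t7.2 [ 444.7 -283.7  214.3] F [-0.   -0.13 -0.74] gap 9.2 gf 59.5 q [-0.78 -0.03  1.88  0.    1.28  0.68]
lift t7.9 [ 444.6 -283.6  292.8] F [ 1.3   0.16 -1.11] gap 9.1 gf 59.5 q [-0.78 -0.09  1.8  -0.    1.43  0.68]
scene hook_top [([448.0, -434.0, 3.0], 0.9), ([446.0, -282.0, 270.0], 0.78), ([447.0, -284.0, 268.0], 0.64), ([646.0, -46.0, 245.0], 0.26)]
scene hook_grip [([468.0, -459.0, 3.0], 0.93), ([444.0, -284.0, 306.0], 0.63)]
scene hook_low [([403.0, -378.0, 4.0], 0.71), ([450.0, -280.0, 167.0], 0.68), ([392.0, 0.0, -1.0], 0.62)]
side hook_top [([443.0, -281.0, 265.0], 0.79), ([449.0, -437.0, 4.0], 0.75)]
side hook_grip [([446.0, -283.0, 303.0], 0.63), ([462.0, -453.0, 4.0], 0.51)]
side hook_low [([446.0, -287.0, 164.0], 0.68), ([398.0, -380.0, -2.0], 0.59)]
```

```bash
python3 - <<'E'
from h import *
move_ptp((570,-120,296),ori(0.4,0,True)); st()
servo_line((615,-120,296),speed=60); st()
r=servo_line((660,-120,296),speed=20,until_force=2.5); o=st(f"touch {r}")
b,_=capture("side");a,_=capture("scene")
cv2.imwrite("pics/t1.png",np.hstack([cv2.resize(a[110:250,330:430],(400,560)),cv2.resize(b[160:300,330:430],(400,560))])[:,:,::-1])
E
```

```text
t9.1 [ 569.7 -120.6  295.9] F [ 1.33 -0.59 -0.73] gap 9.3 gf 59.5 q [-0.4   0.04  1.67 -0.    1.43  1.16]
 t10.0 [ 614.9 -119.9  295.9] F [-0.87  0.24 -0.92] gap 8.8 gf 59.5 q [-0.37  0.15  1.55 -0.    1.44  1.19]
touch True t11.4 [ 644.  -119.9  294.9] F [-0.34 -0.3  -1.08] gap 9.2 gf 59.6 q [-0.36  0.22  1.48 -0.    1.45  1.21]
```

View pics/t1.png

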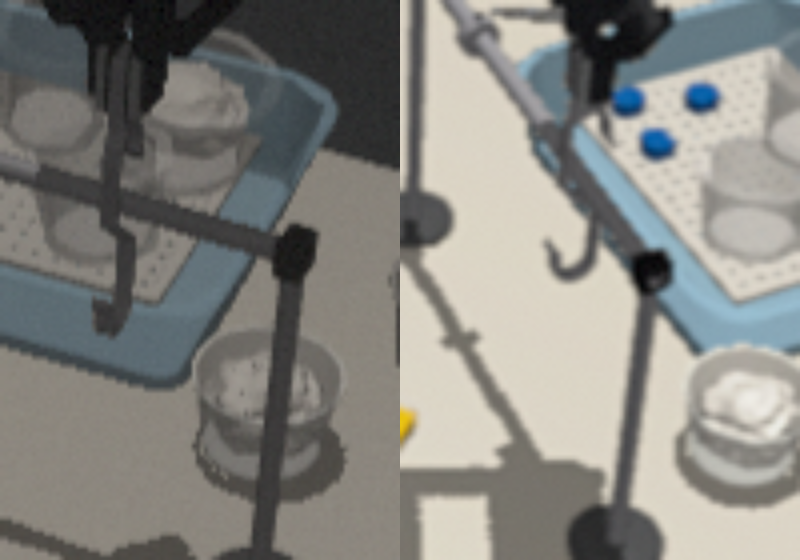

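The rail (side crop (560,130)) sits inside the upper curl with the back tip beyond it, and the touch at x=644 agrees with the prediction. I'll back off 3 mm, lower until it bears, then slide left.

```bash
python3 - <<'E'
from h import *
servo_line((641,-120,295),speed=20)
servo_line((641,-120,270),speed=40); st()
r=servo_line((641,-120,250),speed=12,until_force=2.5); o=st(f"bear {r}")
sleep(0.3); o=st(); z=o["eef_pos"][2]
if r and 254<z<267:
    servo_line((641,-10,z),speed=60); o=st("slid")
    r=servo_line((641,40,z),speed=12,until_force=3.5); st(f"collar {r}")
    for i in range(4): sleep(0.15); st()
E
```

```text
t12.6 [ 641.1 -120.   270.2] F [ 0.85  0.4  -0.47] gap 9.1 gf 59.5 q [-0.36  0.22  1.51 -0.    1.41  1.21]
bear True t13.6 [ 641.  -120.   259.2] F [-0.53 -0.4   4.95] gap 9.3 gf 60.4 q [-0.36  0.23  1.52 -0.    1.39  1.21]
 t13.8 [ 641.  -120.   259.2] F [-0.8   0.37  5.25] gap 9.1 gf 60.4 q [-0.36  0.23  1.52 -0.    1.39  1.21]
slid t15.8 [640.9  -9.8 259.2] F [-1.52 -2.97  5.99] gap 9.0 gf 60.4 q [-0.19  0.21  1.55  0.    1.39  1.37]
collar True t18.1 [640.8  17.  259.3] F [-0.47 -0.31  1.68] gap 9.2 gf 60.1 q [-0.15  0.21  1.55 -0.    1.39  1.41]
 t18.3 [640.8  16.9 259.3] F [-0.23  1.77  1.85] gap 9.2 gf 59.9 q [-0.15  0.21  1.55 -0.    1.39  1.41]
 t18.4 [640.8  16.5 259.4] F [0.43 1.62 0.36] gap 8.8 gf 59.8 q [-0.15  0.21  1.55 -0.    1.39  1.41]
 t18.6 [640.9  16.  259.5] F [-1.21  0.94 -0.84] gap 8.9 gf 59.7 q [-0.15  0.21  1.55 -0.    1.39  1.41]
 t18.7 [641.   15.8 259.6] F [-0.23 -0.63 -0.7 ] gap 9.2 gf 59.7 q [-0.15  0.21  1.55 -0.    1.39  1.41]
```

```bash
python3 - <<'E'
from h import *
def F(n=8):
    f=[]
    for _ in range(n): sleep(0.03); f.append(observe()["wrist_force"])
    return np.mean(f,0)
z=259.2; y=15.5
f0=F();print("f0",f0.round(1)); 
while y<26:
    y+=0.5; servo_line((641,y,z),speed=10); f=F()
    print(y,observe()["eef_pos"].round(1),f.round(1))
    if f[1]<-5: break
for i in range(2): print(F().round(1))
E
```

```text
f0 [ 0.2  0.1 -1.2]
16.0 [641.2  15.9 259.4] [ 0.3 -0.4  0.1]
16.5 [641.1  16.4 259.4] [ 0.  -1.3  1.4]
17.0 [641.   16.9 259.4] [-0.5 -2.2  2.9]
17.5 [641.   17.1 259.3] [-0.7 -4.6  3.4]
18.0 [641.   17.2 259.4] [-1.1 -6.1  3.9]
[-1.2 -6.4  3.8]
[-1.1 -6.1  3.5]
```

Contact at y=17.1, with about 4 N on the collar held for over 0.5 s. I'll release, back off upward and look at the caddy.

```bash
python3 - <<'E'
from h import *
command_gripper(40); st()
servo_line((641,17.5,330),speed=120); 
move_ptp((420,60,330),ori(0,25,True)); st()
move_ptp((370,115,210),ori(0,25,True)); 
for c in("scene","side"):
  a,d=capture(c)
  cv2.imwrite(f"pics/h_{c}.png",cv2.resize(a[90:290,190:440],(750,600))[:,:,::-1])
  for q in("hook_top","hook_low","caddy","caddy_grip","caddy_bail"):
    print(c,q,[(np.round(r["at"]).tolist(),round(r["conf"],2)) for r in tip_of(q,c) if r["at"][0]>420 and r["at"][1]>-200])
o=st(); w,dw=capture("wrist"); np.savez("pics/w.npz",w=w,dw=dw,p=o["eef_pos"],r=o["orientation"])
cv2.imwrite("pics/w.png",w[:,:,::-1])
for q in("caddy_grip","caddy_bail","caddy"):
    print(q,[(np.round(r["at"]).tolist(),round(r["conf"],2)) for r in tip_of(q,"wrist")])
E
```

```text
t22.5 [640.8  18.6 258.7] F [ 0.15 -0.12 -0.28] gap 39.7 gf 0.0 q [-0.15  0.21  1.55 -0.    1.39  1.42]
 t24.3 [420.5  59.8 330.4] F [-0.12  0.29  0.67] gap 39.9 gf 0.0 q [-0.17 -0.71  2.22  0.08  1.2   1.39]
scene hook_top [([641.0, 16.0, 234.0], 0.7)]
scene hook_low [([639.0, 20.0, 136.0], 0.73), ([433.0, 113.0, 67.0], 0.66)]
scene caddy [([493.0, 114.0, -0.0], 0.91)]
scene caddy_grip [([432.0, 114.0, 68.0], 0.88)]
scene caddy_bail [([482.0, 112.0, 98.0], 0.64)]
side hook_top [([634.0, 17.0, 131.0], 0.65)]
side hook_low [([636.0, 16.0, 132.0], 0.82)]
side caddy [([492.0, 112.0, -1.0], 0.71)]
side caddy_grip [([438.0, 114.0, 70.0], 0.63)]
side caddy_bail []
 t25.5 [370.1 114.9 210.1] F [-1.37  0.15 -0.92] gap 39.9 gf 0.0 q [ 0.01 -0.77  2.46 -0.    1.02  1.58]
caddy_grip [([433.0, 117.0, 70.0], 0.9)]
caddy_bail [([485.0, 114.0, 98.0], 0.66)]
caddy [([497.0, 112.0, 4.0], 0.61)]
```

View pics/h_side.png

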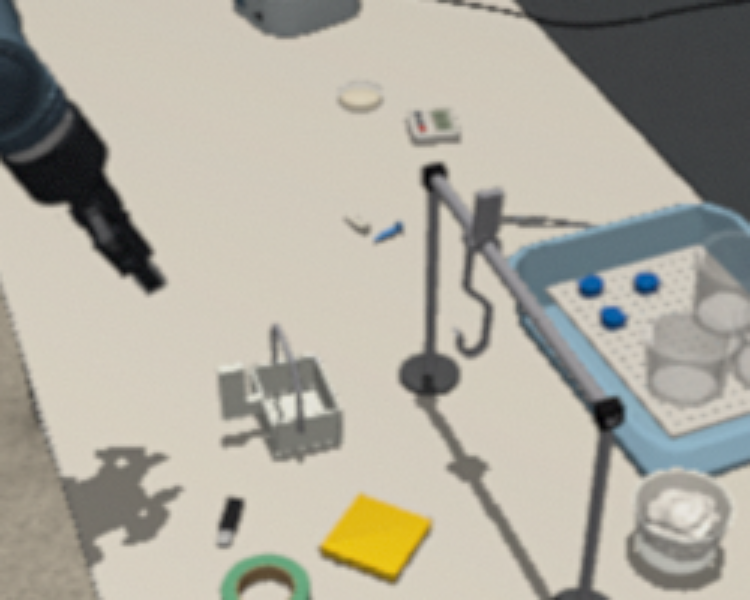

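View pics/w.png

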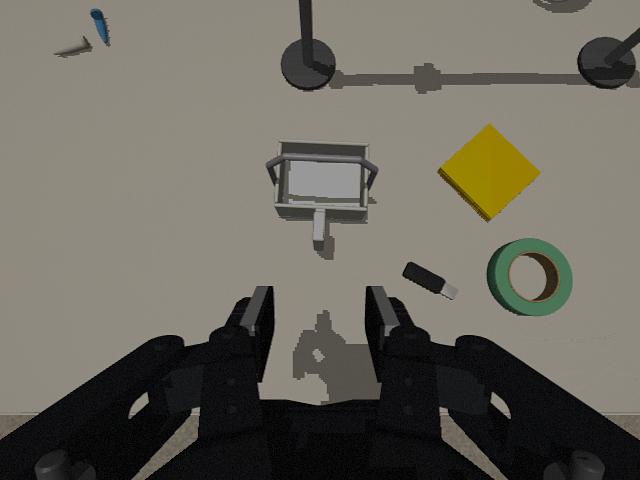

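The side crop shows the hook hanging on the rail next to the collar at (485,225), with its lower curl at (470,345). The wrist view shows the caddy fin at (319,228) and a caddy yaw of about -2.6°. I'll grasp the fin with a 25° tilt.

```bash
python3 - <<'E'
from h import *
g=np.array([433.5,115.5,70.]); yaw=-2.6; O=ori(yaw,25,True)
d=Ro.from_rotvec(O).as_matrix()[:,2]; T=g+19*d
command_gripper(45)
move_ptp(T-110*d,O); servo_line(T,speed=100); st("at")
command_gripper(0); st("grip")
servo_line(T+[0,0,25],speed=50); st()
servo_line(T+[0,0,110],speed=150); st("lift")
# stage in front of the hook, bail ~70 mm short, bail z ~165
O=ori(0.2,25,True); d=Ro.from_rotvec(O).as_matrix()[:,2]
b=np.array([570,17,165.]); T=b-[53,0,32]+19*d-[0,0,-2]
move_ptp(T,O); sleep(.3); st("stage")
out={}
for c in("scene","side"):
  a,dd=capture(c); out[c]=a; out[c+"d"]=dd
  for q in("hook_top","hook_low","caddy_grip","caddy_bail","caddy"):
    print(c,q,[(np.round(r["at"]).tolist(),round(r["conf"],2)) for r in tip_of(q,c) if r["at"][0]>420 and r["at"][1]>-200])
np.savez("pics/s1.npz",**out)
a=out["scene"];b=out["side"]
cv2.imwrite("pics/s1.png",np.hstack([cv2.resize(a[90:290,210:340],(390,600)),cv2.resize(b[120:280,270:374],(390,600))])[:,:,::-1])
E
```

```text
at t27.5 [441.9 115.2  53.5] F [-0.51 -0.36 -0.1 ] gap 45.1 gf 0.0 q [ 0.02 -0.17  2.4  -0.06  0.47  1.69]
grip t27.9 [441.8 115.2  53.3] F [-4.03 -0.27  6.08] gap 9.2 gf 59.5 q [ 0.02 -0.16  2.4  -0.06  0.47  1.69]
 t28.6 [441.4 115.1  77.9] F [ 0.45 -0.65 -1.46] gap 9.3 gf 58.5 q [ 0.02 -0.23  2.4  -0.06  0.54  1.68]
lift t29.3 [440.7 115.1 161.5] F [-0.07 -0.3  -1.91] gap 9.2 gf 58.4 q [ 0.02 -0.42  2.36 -0.04  0.77  1.66]
stage t30.2 [524.8  17.9 118.1] F [ 0.69 -0.79 -0.18] gap 9.3 gf 58.4 q [-0.23 -0.14  2.23  0.17  0.63  1.22]
scene hook_top [([642.0, 18.0, 234.0], 0.86)]
scene hook_low [([634.0, 20.0, 138.0], 0.67)]
scene caddy_grip [([516.0, 20.0, 130.0], 0.73)]
scene caddy_bail [([568.0, 19.0, 163.0], 0.69)]
scene caddy [([579.0, 17.0, 62.0], 0.76)]
side hook_top [([639.0, 17.0, 234.0], 0.89), ([634.0, 14.0, 134.0], 0.3)]
side hook_low [([634.0, 12.0, 135.0], 0.84)]
side caddy_grip [([516.0, 17.0, 132.0], 0.73)]
side caddy_bail [([568.0, 20.0, 166.0], 0.74)]
side caddy [([576.0, 19.0, 63.0], 0.77)]
```

View pics/s1.png

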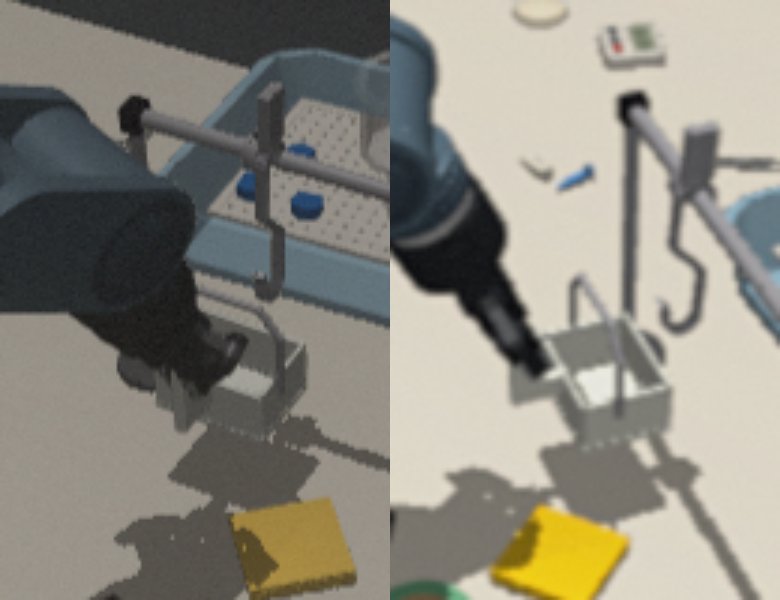

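```bash
python3 - <<'E'
from h import *
s=np.load("pics/s1.npz")
for n in("scene","side"):
    P,u,v=cloud(s[n+"d"],camera_info(n))
    m=(abs(P[:,1]-17)<16)&(P[:,0]>600)&(P[:,0]<680)&(P[:,2]>105)
    for lo in range(110,235,8):
        k=m&(P[:,2]>=lo)&(P[:,2]<lo+8); x=np.sort(P[k][:,0])
        if k.sum()>1: print(n,lo,k.sum(),"x",x[[0,len(x)//2,-1]].round(),"y",P[k][:,1].mean().round())
    k=(abs(P[:,1]-17)<28)&(P[:,0]>540)&(P[:,0]<600)&(P[:,2]>150)&(P[:,2]<180);Q=P[k]
    print("bail",k.sum(),np.median(Q,0).round(1),Q.min(0).round(),Q.max(0).round(),np.polyfit(Q[:,1],Q[:,0],1).round(3),np.polyfit(Q[:,1],Q[:,2],1).round(3))
E
```

```text
scene 110 2 x [635. 641. 641.] y 15.0
scene 118 30 x [620. 637. 650.] y 16.0
scene 126 24 x [618. 638. 649.] y 16.0
scene 134 31 x [615. 641. 649.] y 16.0
scene 142 23 x [613. 643. 650.] y 17.0
scene 150 23 x [611. 645. 650.] y 16.0
scene 158 16 x [643. 646. 649.] y 18.0
scene 166 7 x [642. 644. 648.] y 14.0
scene 174 6 x [635. 638. 645.] y 14.0
scene 182 7 x [629. 630. 634.] y 14.0
scene 190 11 x [621. 624. 631.] y 15.0
scene 198 17 x [620. 623. 628.] y 16.0
scene 206 16 x [618. 623. 628.] y 15.0
scene 214 18 x [621. 624. 653.] y 16.0
scene 222 15 x [619. 626. 631.] y 17.0
scene 230 32 x [621. 627. 654.] y 16.0
bail 64 [565.8  12.3 164.4] [560. -10. 159.] [571.  41. 169.] [7.00000e-03 5.65704e+02] [-1.00000e-02  1.64609e+02]
side 110 2 x [607. 610. 610.] y 17.0
side 118 24 x [624. 637. 647.] y 14.0
side 126 17 x [620. 642. 650.] y 14.0
side 134 12 x [620. 646. 650.] y 14.0
side 142 13 x [618. 646. 650.] y 12.0
side 150 13 x [614. 621. 647.] y 15.0
side 158 10 x [645. 648. 652.] y 13.0
side 166 6 x [647. 649. 651.] y 11.0
side 174 8 x [640. 644. 647.] y 13.0
side 182 7 x [633. 636. 641.] y 15.0
side 190 7 x [624. 628. 632.] y 13.0
side 198 9 x [622. 625. 629.] y 13.0
side 206 8 x [625. 625. 630.] y 13.0
side 214 9 x [623. 626. 628.] y 13.0
side 222 8 x [624. 626. 640.] y 15.0
side 230 16 x [624. 628. 657.] y 15.0
bail 33 [567.5  16.6 167.2] [564.  -9. 163.] [572.  43. 171.] [1.10000e-02 5.67528e+02] [-1.8000e-02  1.6723e+02]
```

Hook_low is at about (636,16,133) with its tip centre near x=618. The bail is at TCP+(43.3, 1, 46). Entering over the tip at bail z≈163, then lowering.

```bash
python3 - <<'E'
from h import *
o=st(); x,y,z=o["eef_pos"]; y=16; z=117.5
servo_line((560,y,z),speed=80)
r=servo_line((592.5,y,z),speed=30,until_force=3); st(f"in {r}")
out={}
for c in("scene","side"):
  a,dd=capture(c); out[c]=a
  for q in("hook_low","caddy_bail"):
    print(c,q,[(np.round(r["at"]).tolist(),round(r["conf"],2)) for r in tip_of(q,c) if r["at"][0]>420 and r["at"][1]>-200])
a=out["scene"];b=out["side"]
cv2.imwrite("pics/s2.png",np.hstack([cv2.resize(a[110:230,250:350],(400,480)),cv2.resize(b[150:270,300:400],(400,480))])[:,:,::-1])
E
```

```text
t30.8 [525.   17.  117.8] F [ 0.78  0.45 -0.74] gap 9.0 gf 58.4 q [-0.23 -0.14  2.23  0.17  0.63  1.22]
in False t32.6 [592.3  16.  117.4] F [ 0.26  0.21 -1.66] gap 9.4 gf 58.4 q [-0.2   0.04  2.07  0.15  0.62  1.26]
scene hook_low [([638.0, 18.0, 135.0], 0.95)]
scene caddy_bail [([637.0, 18.0, 164.0], 0.6)]
side hook_low [([637.0, 13.0, 130.0], 0.53)]
side caddy_bail [([640.0, 16.0, 164.0], 0.72)]
```

View pics/s2.png

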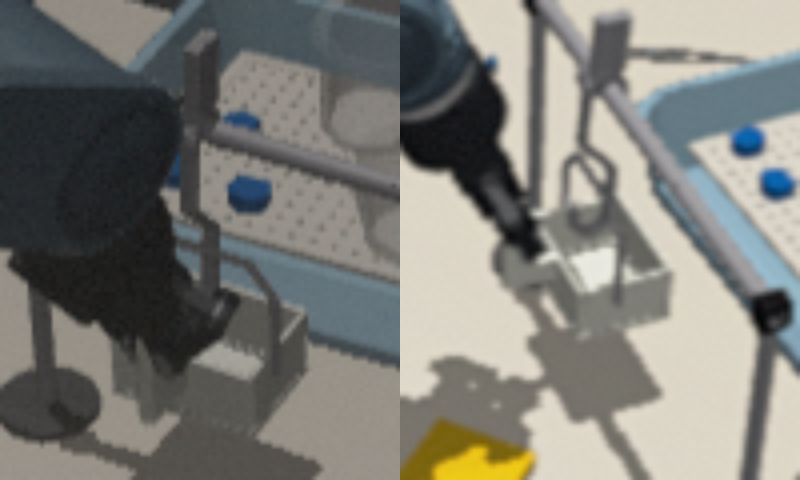

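The bail lies above the lower curl, between the tip and the long leg (side crop (590,165)). Now lowering until it bears.

```bash
python3 - <<'E'
from h import *
servo_line((592,16,92),speed=40); st("half")
r=servo_line((592,16,66),speed=12,until_force=2.5); o=st(f"bear {r}")
sleep(0.3); st()
for c in("scene","side"):
  a,dd=capture(c)
  for q in("hook_top","hook_low","caddy_bail"):
    print(c,q,[(np.round(r["at"]).tolist(),round(r["conf"],2)) for r in tip_of(q,c) if r["at"][0]>420 and r["at"][1]>-200])
E
```

```text
half t33.7 [592.2  16.   92.1] F [ 0.15  0.47 -2.29] gap 9.1 gf 58.4 q [-0.2   0.08  2.07  0.16  0.56  1.25]
bear True t34.9 [592.4  15.9  78.5] F [-0.06  0.32  2.43] gap 9.5 gf 59.0 q [-0.2   0.11  2.08  0.17  0.53  1.24]
 t35.2 [592.1  16.   78.4] F [-0.42 -0.53  5.89] gap 9.6 gf 59.2 q [-0.2   0.11  2.08  0.17  0.53  1.24]
scene hook_top [([642.0, 16.0, 234.0], 0.86)]
scene hook_low [([638.0, 19.0, 134.0], 0.76), ([640.0, 18.0, 235.0], 0.42)]
scene caddy_bail [([635.0, 16.0, 121.0], 0.73)]
side hook_top [([637.0, 16.0, 234.0], 0.67)]
side hook_low [([635.0, 17.0, 132.0], 0.69), ([639.0, 17.0, 232.0], 0.35)]
side caddy_bail [([636.0, 18.0, 125.0], 0.97)]
```

```bash
python3 - <<'E'
from h import *
servo_line((592,16,79.2),speed=10); sleep(.2); o=st("eased")
command_gripper(45); sleep(.8); o=st("open")
d=Ro.from_rotvec(o["orientation"]).as_matrix()[:,2]
servo_line(o["eef_pos"]-90*d,speed=60); st()
servo_line(observe()["eef_pos"]+[-60,0,20],speed=150); sleep(1.5)
out={}
for c in("scene","side"):
  a,dd=capture(c);out[c]=a
  for q in("hook_top","hook_low","caddy_bail","caddy","caddy_grip"):
    print(c,q,[(np.round(r["at"]).tolist(),round(r["conf"],2)) for r in tip_of(q,c) if r["at"][0]>420 and r["at"][1]>-200])
a=out["scene"];b=out["side"]
cv2.imwrite("pics/s3.png",np.hstack([cv2.resize(a[90:250,240:350],(400,580)),cv2.resize(b[120:280,290:400],(400,580))])[:,:,::-1])
st()
E
```

```text
eased t36.2 [591.7  16.1  78.9] F [-0.06  0.03  0.99] gap 9.4 gf 58.9 q [-0.2   0.11  2.08  0.17  0.54  1.24]
open t37.4 [592.   16.   79.2] F [-0.06 -0.66  0.23] gap 44.7 gf 0.0 q [-0.2   0.11  2.08  0.17  0.54  1.24]
 t39.1 [554.   15.9 160.4] F [-0.75 -0.42 -0.34] gap 45.0 gf 0.0 q [-0.22 -0.13  2.14  0.14  0.72  1.26]
scene hook_top [([641.0, 15.0, 232.0], 0.73)]
scene hook_low [([642.0, 18.0, 136.0], 0.83)]
scene caddy_bail [([638.0, 18.0, 123.0], 0.88), ([508.0, -66.0, -2.0], 0.47)]
scene caddy [([648.0, 13.0, 20.0], 0.77)]
scene caddy_grip [([582.0, 16.0, 94.0], 0.95)]
side hook_top [([636.0, 18.0, 233.0], 0.75)]
side hook_low [([638.0, 15.0, 136.0], 0.52)]
side caddy_bail [([639.0, 21.0, 126.0], 0.65)]
side caddy [([646.0, 21.0, 25.0], 0.65)]
side caddy_grip [([587.0, 15.0, 93.0], 0.97)]
 t41.8 [494.   15.9 180.4] F [ 0.32  0.21 -0.09] gap 45.2 gf 0.0 q [-0.26 -0.34  2.26  0.15  0.8   1.23]
```

View pics/s3.png

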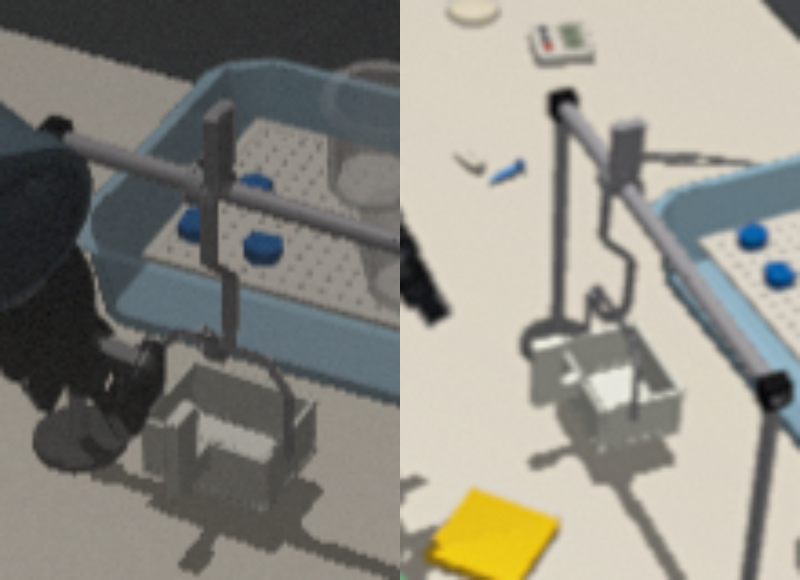

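The caddy hangs in the lower curl (side crop (600,310)), clear of the bench, with the hook still beside the collar. I'll let it settle, check for stillness, then hand in.

```bash
python3 - <<'E'
from h import *
sleep(6)
P=[capture("side") for _ in (0,) ]
def g(a): return cv2.GaussianBlur(a[0][150:260,310:390].astype(np.float32).mean(2),(5,5),0)
fs=[]
for i in range(6): fs.append(g(capture("side"))); sleep(0.17)
print([round(float(abs(f-fs[0]).max()),1) for f in fs])
Q,_,_=cloud(*[capture("scene")[1],camera_info("scene")])
for lo,hi in((200,225),(255,290)):
    m=(abs(Q[:,1]-17)<14)&(abs(Q[:,0]-635)<25)&(Q[:,2]>lo)&(Q[:,2]<hi); print(lo,m.sum(),Q[m].mean(0).round(1))
m=(abs(Q[:,1]-22)<35)&(abs(Q[:,0]-641)<20)&(Q[:,2]>249)&(Q[:,2]<256);print("collar top y",np.sort(Q[m][:,1]).round())
st()
E
```

```text
[0.0, 1.0, 1.1, 1.0, 1.1, 1.1]
200 43 [624.6  16.3 211.6]
255 137 [637.3  14.5 273.6]
collar top y [10. 11. 12. 12. 12. 12. 13. 13. 13. 13. 13. 13. 13. 13. 13. 14. 14. 15.
 15. 16. 17. 18. 18. 20. 21. 24. 24. 26. 26. 27. 27. 28. 28. 28. 29. 30.
 30. 31. 31. 32. 32. 33. 33.]
 t49.2 [494.   15.9 180.4] F [-0.04  0.31 -0.21] gap 45.1 gf 0.0 q [-0.26 -0.34  2.26  0.15  0.8   1.23]
```

```bash
python3 -c "
from plant import *
print(finish_job())"
```

```text
the job is handed in; nothing more can be done
None
```

The job is handed in, and no verdict came back: the large S-hook is on the rail about 12 mm from the collar's middle (18 mm allowed) after an estimated 4 N press, and the caddy hangs still in its lower curl, with the robot clear and the tape roll, pad and USB stick never approached.

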